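# Make up two repair kits from the loose fittings

### The job

Make up the two repair kits from the fittings lying on the bench, one fitting to a compartment: for the cupboard door, the three-compartment tray gets the pull handle in its long compartment and the large hinge and the barrel bolt in the two short ones (either way round); for the tool trolley, the two-compartment tray gets the castor and the corner brace (either way round). Set each fitting down, do not drop it, so that it lies flat on the tray's floor the same way up as it lies on the bench. Leave the small hinge, the carton of screws and the tape measure where they are.

Things in the scene. Friction and masses are not known exactly. Their poses are not given: they have to be found in the camera images.
- large_hinge: Large steel butt hinge, folded shut (rigid), lying flat: 80 long (x) x 34 wide (y) x 10 mm high, round knuckle of diameter 10 along the +y edge. 0.09 kg. Origin at the centre of the underside, z up. Pinch it across the 34 mm width at its middle, fingertips almost on the surface. Looks like the small hinge but larger.
- pull_handle: Dark D-shaped pull handle standing on its backplate: plate 120 long (x) x 26 (y) x 3 mm; above it a round grip bar, diameter 10, straight for 72 mm along x, bar centre 31 mm above the plate's underside, legs at x = -44 and +44 mm, total height 36 mm. 0.13 kg. Origin at the centre of the plate's underside, z up. Pinch the bar across y at its middle.
- barrel_bolt: Small steel barrel bolt (rigid) on its plate, 70 (x -38 to +32 mm) x 34 (y) x 3 mm. On it two guide barrels 15 mm wide (y), 18 mm high (x -33 to +2 and 10 to 30), a rod of diameter 10 along x at 10.5 mm height, ending at x = +41; upright knob at x = 6, top 31 mm high. 0.09 kg. Origin on the underside, on the rod's line. Pinch the barrels across y at x = 0, fingertips 2 mm or more above the plate.
- castor: Fixed castor standing on its mounting plate, wheel up: plate 60 (x) x 46 (y) x 3 mm; steel fork 27 mm wide over its cheeks (y), 24 to 36 mm long (x), 55 mm high; rubber wheel diameter 50, 18 wide, axle along y at 39 mm height, top at 64 mm, does not turn. 0.16 kg. Origin at the centre of the plate's underside, z up. Pinch the fork across y, 35 to 40 mm above the underside.
- corner_brace: Steel L-shaped corner brace: one leg lying flat, 50 (x) x 36 (y) x 4 mm; the other upright at its -x end, 4 mm thick, 36 wide, 50 mm high; small slanting rib, 6 mm wide, between them. 0.11 kg. Origin at the centre of the underside of the lying leg, z up. Pinch it across the 36 mm width near x = -15 mm, fingertips almost on the surface, so that both legs are held.
- small_hinge: Small steel butt hinge, the spare that stays on the bench: 50 long (x) x 23 wide (y) x 8 mm high, folded and lying flat. Origin at the centre of the underside.
- door_tray: Blue steel tray with THREE compartments, fixed: 216 long (x) x 196 wide (y) x 24 mm high, walls and floor 4 mm thick (floor's top 4 mm above the bench). Origin at the centre of its underside, z up. Long compartment, 208 x 92 mm, centred at (0, +48) mm; two short ones, 102 (x) x 92 (y) mm, centred at (-53, -48) and (+53, -48) mm.
- trolley_tray: Blue steel tray with TWO compartments, fixed: 216 long (x) x 100 wide (y) x 24 mm high, walls and floor 4 mm thick. Origin at the centre of its underside, z up. Compartments, 102 (x) x 92 (y) mm, centred at (-53, 0) and (+53, 0) mm.
- screw_carton: Closed cardboard carton of screws, 55 x 85 x 45 mm high, on the far side of the bench. A bystander, to be left alone. Origin at the centre of its underside.
- tape_measure: Yellow and black tape measure standing on edge, 70 x 40 x 65 mm high. A bystander, to be left alone. Origin at the centre of its underside.
There are look-alikes about, which are no part of the job. Leave any blue look-alike of the corner_brace alone. Leave any blue look-alike of the castor alone.

How it is judged:
By the outcome, as a careful person would: the job done as asked, in the order asked, and still so for the second after the job is handed in, with the robot touching nothing.
It also fails if it takes over 109 s, if anything falls off the work surface, if the arm or the gripper's body presses on something with over 40 N, if the wrist force passes 120 N, or if a joint passes its speed limit or range.

### The arm

A 6-joint arm with a two-finger parallel gripper is mounted at the origin on the work surface. World frame = base frame: x ahead of the robot, y to its left, z up, the work surface at z = 0. Lengths are in m, angles in rad, forces in N, time in s.
With the tool pointing down it reaches from about 0.25 to 0.8 m from the base axis. Payload 8.5 kg.
Tool frame: the origin (TCP) lies between the finger pads; the fingertips stand 22 mm ahead of it and the grasp point (between the pads) lies 3 mm ahead of it; z points along the fingers, y is the line along which they close (so a half turn about z gives the same grasp; the last joint's range is limited). The gripper opens to 85 mm and grips with 20 to 120 N. Pads are 22 mm wide; open, the fingers measure 114 mm over their backs; the gripper's body (76 mm by 85 mm) begins 54 mm behind the grasp point. The pads swing forward as they close: fully open they stand 13 mm farther back than shut.
Start: joints at [-1.22, 0.238, -0.013, 1.319, 0, 1.571], TCP at [0.18, -0.493, 0.253] pointing down, gripper open.
Joint ranges: [-2.66, 2.66], [-1.03, 1.9], [-1.14, 1.46], [-1.82, 2.27], [-1.45, 1.34], [-3.14, 3.14]. Speed limits (rad/s): [2.22, 2.22, 2.79, 3.14, 3.14, 3.14].

### API

Orientations are given as a rotation vector (axis times angle).
In Python, from workcell import ctrl, cams gives the robot as it stands. The module is installed in compiled form; this text tells all that it offers.
- The arm moves only by the tool move_arm, never from a script. Its argument "targets" is a list of rows, each a list of 3 entries, a list of its own where there are three numbers: the turn, a rotation vector about the tool's x, y, z scaled (see below), then the shift along the tool's x, y, z scaled (see below), then the opening, from -1 (shut) to 1 (fully open). A call has 1 to 8 rows; each row is the pose to reach, as a shift and turn from the pose commanded when the call began, along the tool's axes at that moment, turning the shorter way round; what a row does not reach only later rows make up. The controller multiplies each number of a shift by 250 mm and each number of a turn by 180 degrees. A row lasts 1/8 s, in which the tool goes at most 62.5 mm and 10.7 degrees, less where a joint would pass 70% of its speed; a pose out of reach is approached as far as the arm can. A call with a number of a shift or a turn outside -1 to 1 is refused whole. A call with a gripper value outside its range is refused whole. The fingers move at their own pace and stop on an object; the grip force is fixed at half the most. Time passes only in rows, so rows that repeat a pose let the fingers close. It gives the time, the measured TCP pose, the force, the opening and the grip force at its end, in the units of the state.
- ctrl.state(): the state, without advancing time (a new reading comes with each control period).
- cams.snapshot(name): name is "scene" or "top"; returns (picture, depth): 400x640x3 uint8, red, green, blue; 400x640 float32, m along the optical axis (not along the pixel's ray), 0 where there is no reading.
- cams.get_calibration(name): a dict with "K" (3x3 intrinsics, pixels), "world_to_cam" (4x4, takes a point from world to camera coordinates). Camera axes: x right, y down, z forward; pixel columns grow to the right and rows downward; lengths in m; the calibration is good to about 2 mm. A picture is of the moment at which its call begins. get_calibration takes no time and is no camera call.
- ctrl.finish_job(): hands the job in; it is judged then, once.
The state is a dict: "time": time; "q": joint angles; "qvel": joint speeds; "joint_efforts": joint torques, N m; "eef_pos": TCP position; "eef_rot": TCP orientation; "ft_force": force on the tool from outside, world axes, zero at the start; "torque": the same for the moment, N m; "opening": finger opening in m; "grip_force": force on a finger pad.
Only numpy, scipy, OpenCV 4.12 (cv2) and the standard library are available. Lean on these libraries where they do the work, as an engineer would, in place of code of your own. Each camera call takes 0.05 s, during which the arm holds its last target. There are 200 camera calls.

## Working session

There is one attempt and no reset: what is moved stays moved. The work goes in short steps, Python scripts to look and compute and a tool call to move; the robot and the scene stay as the last step left them, time stands still between calls to the robot, and variables do not carry over. Pictures are saved under pics/ and viewed, at most 14 in all, crops included, and the job is handed in when it is done.

Besides the shell and the picture viewer there is one more tool, called by a JSON object that holds its "api" and its "payload", one argument or row to a line. move_arm: Moves the arm, as the interface text tells. Shifts and turns lie within -1 to 1; 1 stands for 250 mm of shift or 180 degrees of turn. Its arguments: {"type":"object","properties":{"targets":{"type":"array","items":{"type":"array"}}},"required":["targets"]}

```bash
mkdir -p pics; cat > h.py <<'E'
import numpy as np, cv2
from workcell import ctrl, cams
def snap(n,f):
    p,d=cams.snapshot(n); np.savez('pics/'+f+'.npz',p=p,d=d); cv2.imwrite('pics/'+f+'.png',p[:,:,::-1]); return p,d
def world(n,d):
    c=cams.get_calibration(n);K=np.array(c['K']);T=np.linalg.inv(np.array(c['world_to_cam']))
    v,u=np.mgrid[:d.shape[0],:d.shape[1]]
    P=np.stack([(u-K[0,2])/K[0,0]*d,(v-K[1,2])/K[1,1]*d,d],-1)
    return P@T[:3,:3].T+T[:3,3]
E
python3 - <<'E'
from h import *
for n in ('scene','top'):
    snap(n,n+'0'); c=cams.get_calibration(n); print(n,np.round(c['K'],1).tolist(),np.round(c['world_to_cam'],3).tolist())
s=ctrl.state();print(s['time'],s['eef_pos'],s['eef_rot'],s['opening'])
E
```

```text
scene [[400.3, 0.0, 318.6], [0.0, 400.3, 198.5], [0.0, 0.0, 1.0]] [[-0.513, 0.858, -0.01, 0.307], [0.631, 0.369, -0.683, -0.319], [-0.582, -0.356, -0.731, 1.304], [0.0, 0.0, 0.0, 1.0]]
top [[440.2, 0.0, 326.3], [0.0, 440.2, 207.0], [0.0, 0.0, 1.0]] [[0.027, -0.999, 0.018, -0.023], [-0.985, -0.03, -0.167, 0.578], [0.168, -0.013, -0.986, 0.813], [0.0, 0.0, 0.0, 1.0]]
0.1 [ 0.18030073 -0.49271139  0.25276946] [-3.09219096e+00 -5.47976831e-01  3.14743227e-04] 0.08510595147858417
```

View pics/top0.png

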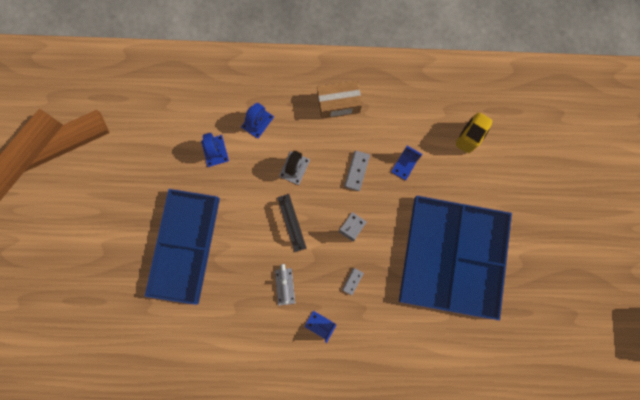

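View pics/scene0.png

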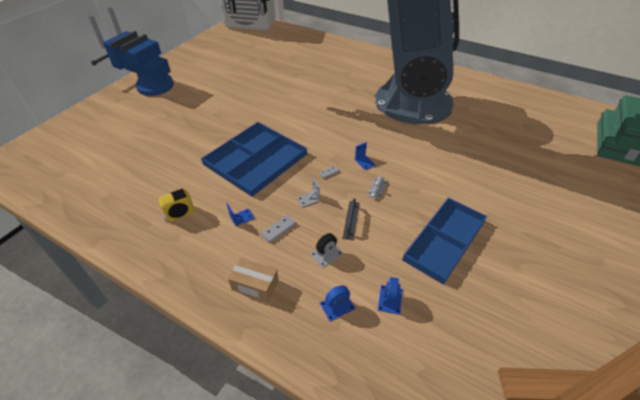

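Top view: the steel castor is at (294,166), with blue look-alikes at (256,120) and (214,149). The steel brace is at (352,226), with blue look-alikes at (406,162) and (320,326). The large hinge is at (357,170) and the small one at (352,281). The handle is at (291,222) and the bolt at (284,285). The door tray is at (455,258) and the trolley tray at (183,246). The grey castor and brace and the longer hinge fit the description; I'll confirm in a crop.

```bash
cat > m.py <<'E'
from h import *
def clouds(tag):
    out={}
    for n in ('scene','top'):
        z=np.load(f'pics/{n}{tag}.npz');out[n]=(z['p'],world(n,z['d']),z['d']>0)
    return out
E
python3 - <<'E'
from m import *
p=cv2.imread('pics/top0.png')[130:320,250:420]
cv2.imwrite('pics/crop1.png',cv2.resize(p,None,fx=3.1,fy=3.1,interpolation=cv2.INTER_CUBIC))
C=clouds('0')
for n,(p,W,ok) in C.items():
    Z=W[...,2]
    in_=ok&(W[...,0]>.2)&(W[...,0]<.75)&(abs(W[...,1])<.5)
    fl=in_&(abs(Z)<.01);print(n,'bench z',np.median(Z[fl]),Z[fl].std())
    A=np.c_[W[fl][:,:2],np.ones(fl.sum())];print('plane',np.linalg.lstsq(A,Z[fl],rcond=None)[0])
    for a,b in ((.0025,'low'),(.012,'hi')):
        k,L,S,c=cv2.connectedComponentsWithStats((in_&(Z>a)).astype(np.uint8))
        for i in range(1,k):
            if S[i,4]<25: continue
            q=W[L==i];r=cv2.minAreaRect((q[:,:2]*1000).astype(np.float32))
            print(b,'px',c[i].round(),S[i,4],'rect',np.round(r[0],1),np.round(r[1],1),round(r[2],1),'zmax %.1f med %.1f'%(q[:,2].max()*1e3,np.median(q[:,2])*1e3),'rgb',np.median(p[L==i],0))
E
```

```text
scene bench z -0.0004567959773681407 0.0020786588856375903
plane [ 0.0010785  -0.000643   -0.00063073]
low px [399.  32.] 1272 rect [206.4  -4.9] [12.8 75.8] 10.3 zmax 381.3 med 315.7 rgb [44. 51. 59.]
low px [253. 157.] 3569 rect [ 488.2 -281.8] [225.  220.8] 80.2 zmax 27.0 med 5.7 rgb [35. 59. 93.]
low px [362. 155.] 258 rect [351.1  -1.5] [51.5 39.2] 58.5 zmax 50.4 med 15.1 rgb [ 31.   52.5 104. ]
low px [328. 172.] 135 rect [436.8 -67.9] [33.  48.5] 69.1 zmax 11.9 med 6.7 rgb [138. 136. 138.]
low px [377. 187.] 193 rect [428.4  71. ] [77.5 33.5] 7.3 zmax 30.6 med 12.9 rgb [127. 123. 121.]
low px [311. 194.] 274 rect [546.4 -63.3] [37.6 50.2] 56.6 zmax 52.7 med 5.8 rgb [134.5 133.  132. ]
low px [183. 200.] 394 rect [ 718.2 -328.2] [108.   49.9] 55.8 zmax 66.8 med 55.3 rgb [104.  86.  32.]
low px [444. 240.] 3072 rect [497.4 274.7] [100.8 220.3] 82.6 zmax 27.3 med 5.0 rgb [ 41.  70. 109.]
low px [351. 217.] 280 rect [549.5  60.7] [110.2  25.6] 19.9 zmax 37.4 med 17.1 rgb [67. 69. 70.]
low px [239. 215.] 253 rect [ 679.  -169.7] [39.6 50.9] 60.8 zmax 52.8 med 5.1 rgb [ 38.  72. 129
[... 4778 characters left out ...]
rgb [33. 38. 71.]
hi px [294. 164.] 348 rect [665.4  61.5] [28.2 48.1] 66.1 zmax 67.5 med 56.9 rgb [42. 35. 31.]
hi px [181. 247.] 1256 rect [496.7 276. ] [101.6 216.1] 82.5 zmax 29.7 med 24.1 rgb [37. 55. 96.]
hi px [462. 256.] 1864 rect [ 490.  -270.2] [198.3 216.2] 81.2 zmax 29.5 med 23.6 rgb [32. 50. 84.]
hi px [291. 222.] 243 rect [550.3  62.4] [96.9 10. ] 19.9 zmax 40.0 med 35.4 rgb [56. 51. 51.]
hi px [348. 234.] 97 rect [532.9 -53.6] [34.9 19.6] 57.4 zmax 53.5 med 44.7 rgb [109. 100. 100.]
hi px [284. 285.] 266 rect [427.6  71.9] [75.2 14.9] 8.1 zmax 33.5 med 17.4 rgb [148.5 146.  147.5]
hi px [329. 332.] 101 rect [339.3 -20.8] [27.  26.8] 15.4 zmax 53.3 med 44.0 rgb [ 42.  56. 106.]
```

View pics/crop1.png

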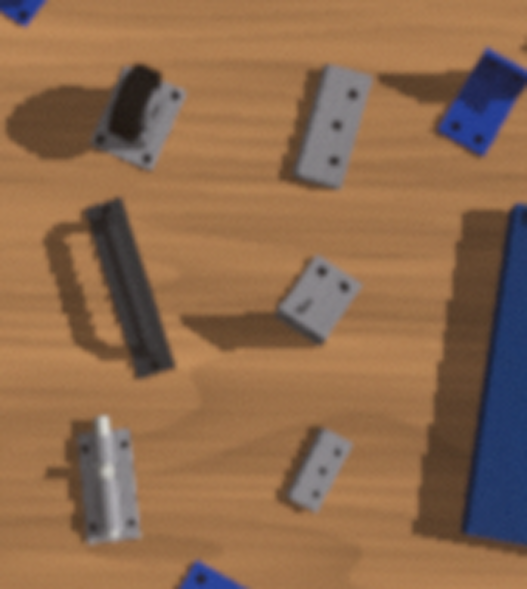

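Crop confirms: the grey castor, the grey brace, the longer hinge (358,170 top) and the bolt with its rod pointing away from the robot. Both views agree to about 3 mm, so I'll plan the moves.

```bash
cat > plan.py <<'E'
import sys, json, numpy as np
from scipy.spatial.transform import Rotation as R
from workcell import ctrl
def rot(yaw): c,s=np.cos(np.radians(yaw)),np.sin(np.radians(yaw)); return R.from_matrix([[c,s,0],[s,-c,0],[0,0,-1]])
def rows(wps,start=None):
    "wps: (x,y,z mm, tool yaw deg); start same, else measured"
    s=ctrl.state()
    p,r=(s['eef_pos']*1e3,R.from_rotvec(s['eef_rot'])) if start is None else (np.array(start[:3]),rot(start[3]))
    for w in wps:
        d=r.inv().apply(np.array(w[:3])-p)/250; t=(r.inv()*rot(w[3])).as_rotvec()/np.pi
        print(w,'turn',t.round(3).tolist(),'shift',d.round(3).tolist(),'grip now %.3f'%(s['opening']))
def now():
    s=ctrl.state();M=R.from_rotvec(s['eef_rot']).as_matrix()
    print('t %.2f'%s['time'],(s['eef_pos']*1e3).round(1),'yaw %.2f tilt %.2f'%(np.degrees(np.arctan2(M[1,0],M[0,0])),np.degrees(np.arccos(-M[2,2]))),'open %.4f grip %.1f'%(s['opening'],s['grip_force']),'F',np.round(s['ft_force'],1),'q',np.round(s['q'],2))
E
python3 -c "
from plan import *
now();rows([(551.6,62.1,130,119.8)])"
```

```text
t 0.10 [ 180.3 -492.7  252.8] yaw 20.10 tilt 0.07 open 0.0851 grip 0.0 F [-0.5 -0.9  0. ] q [-1.22  0.24 -0.01  1.32  0.    1.57]
(551.6, 62.1, 130, 119.8) turn [-0.0, -0.0, -0.554] shift [2.157, -1.573, 0.493] grip now 0.085
```

{"api": "move_arm", "payload": {
  "targets": [
    [[0, 0, -0.06], [0.13, -0.1, 0.02], 0.18],
    [[0, 0, -0.12], [0.26, -0.2, 0.04], 0.18],
    [[0, 0, -0.18], [0.4, -0.3, 0.06], 0.18],
    [[0, 0, -0.24], [0.55, -0.4, 0.08], 0.18],
    [[0, 0, -0.3], [0.7, -0.5, 0.1], 0.18],
    [[0, 0, -0.35], [0.8, -0.6, 0.12], 0.18],
    [[0, 0, -0.4], [0.95, -0.7, 0.14], 0.18],
    [[0, 0, -0.45], [1, -0.73, 0.15], 0.18]
  ]
}}

```text
time: 1.1
eef_pos: [0.3531, -0.2338, 0.2154]
eef_rot: [-1.987, -2.433, -0.001]
ft_force: [0.1, -0.3, 0.7]
opening: 0.0502
grip_force: 0.0
```

```bash
python3 -c "
from plan import *
now();rows([(551.6,62.1,150,160),(551.6,62.1,130,199.8)])"
```

```text
t 1.10 [ 353.1 -233.8  215.4] yaw 101.52 tilt 0.05 open 0.0502 grip 0.0 F [ 0.1 -0.3  0.7] q [-0.59  0.08 -0.3   1.18  0.    0.78]
(551.6, 62.1, 150, 160) turn [0.0, -0.0, -0.325] shift [1.001, 1.014, 0.262] grip now 0.050
(551.6, 62.1, 130, 199.8) turn [0.0, -0.0, -0.546] shift [1.001, 1.014, 0.342] grip now 0.050
```

{"api": "move_arm", "payload": {
  "targets": [
    [[0, 0, -0.06], [0.15, 0.15, 0.05], 0.18],
    [[0, 0, -0.12], [0.3, 0.3, 0.1], 0.18],
    [[0, 0, -0.18], [0.5, 0.5, 0.15], 0.18],
    [[0, 0, -0.24], [0.7, 0.7, 0.2], 0.18],
    [[0, 0, -0.3], [0.9, 0.9, 0.25], 0.18],
    [[0, 0, -0.36], [1, 1, 0.3], 0.18],
    [[0, 0, -0.42], [1, 1, 0.34], 0.18],
    [[0, 0, -0.47], [1, 1, 0.34], 0.18]
  ]
}}

```text
time: 2.1
eef_pos: [0.549, 0.0588, 0.1291]
eef_rot: [0.168, -3.134, 0.0]
ft_force: [0.3, -0.8, 0.1]
opening: 0.0503
grip_force: 0.0
```

```bash
python3 -c "
from plan import *
now();rows([(551.6,62.1,80,199.8),(551.6,62.1,34,199.8)])"
```

```text
t 2.10 [549.   58.8 129.1] yaw -173.86 tilt 0.18 open 0.0503 grip 0.0 F [ 0.3 -0.8  0.1] q [ 0.11  0.36 -0.18  1.04  0.   -0.  ]
(551.6, 62.1, 80, 199.8) turn [0.0, -0.001, -0.076] shift [-0.012, 0.012, 0.196] grip now 0.050
(551.6, 62.1, 34, 199.8) turn [0.0, -0.001, -0.076] shift [-0.013, 0.012, 0.38] grip now 0.050
```

{"api": "move_arm", "payload": {
  "targets": [
    [[0, 0, -0.04], [-0.012, 0.012, 0.1], 0.18],
    [[0, 0, -0.076], [-0.012, 0.012, 0.2], 0.18],
    [[0, 0, -0.076], [-0.012, 0.012, 0.2], 0.18]
  ]
}}

```text
time: 2.48
eef_pos: [0.5508, 0.0609, 0.0791]
eef_rot: [0.527, -3.093, -0.001]
ft_force: [-1.7, -0.1, -0.4]
opening: 0.0504
grip_force: 0.0
```

```bash
python3 -c "
from plan import *
now();rows([(551.6,62.1,34,199.8)])"
```

```text
t 2.48 [550.8  60.9  79.1] yaw -160.66 tilt 0.24 open 0.0504 grip 0.0 F [-1.7 -0.1 -0.4] q [ 0.11  0.4  -0.24  0.93  0.   -0.23]
(551.6, 62.1, 34, 199.8) turn [0.0, -0.001, -0.003] shift [-0.005, 0.003, 0.18] grip now 0.050
```

{"api": "move_arm", "payload": {
  "targets": [
    [[0, 0, -0.003], [-0.004, 0.003, 0.1], 0.18],
    [[0, 0, -0.003], [-0.004, 0.003, 0.18], 0.18],
    [[0, 0, -0.003], [-0.004, 0.003, 0.18], 0.18],
    [[0, 0, -0.003], [-0.004, 0.003, 0.18], -1],
    [[0, 0, -0.003], [-0.004, 0.003, 0.18], -1],
    [[0, 0, -0.003], [-0.004, 0.003, 0.18], -1],
    [[0, 0, -0.003], [-0.004, 0.003, 0.18], -1],
    [[0, 0, -0.003], [-0.004, 0.003, 0.18], -1]
  ]
}}

```text
time: 3.48
eef_pos: [0.5538, 0.062, 0.0369]
eef_rot: [-0.542, 3.092, -0.0]
ft_force: [0.4, -1.8, 6.6]
opening: 0.0078
grip_force: 58.6
```

```bash
python3 -c "
from plan import *
now();rows([(551.6,62.1,124,199.8),(497.3,-222.9,124,171.1)])"
```

```text
t 3.48 [553.8  62.   36.9] yaw -160.10 tilt 0.11 open 0.0078 grip 58.6 F [ 0.4 -1.8  6.6] q [ 0.11  0.45 -0.3   0.82 -0.   -0.24]
(551.6, 62.1, 124, 199.8) turn [-0.0, 0.001, 0.001] shift [0.007, 0.003, -0.348] grip now 0.008
(497.3, -222.9, 124, 171.1) turn [-0.0, 0.001, 0.16] shift [0.6, -0.995, -0.349] grip now 0.008
```

{"api": "move_arm", "payload": {
  "targets": [
    [[0, 0, 0], [0, 0, -0.1], -1],
    [[0, 0, 0], [0, 0, -0.25], -1],
    [[0, 0, 0], [0, 0, -0.35], -1],
    [[0, 0, 0], [0, 0, -0.35], -1],
    [[0, 0, 0], [0, 0, -0.35], -1]
  ]
}}

```text
time: 4.1
eef_pos: [0.5525, 0.062, 0.1225]
eef_rot: [0.543, -3.093, -0.0]
ft_force: [-0.2, 0.3, -2.3]
opening: 0.0078
grip_force: 58.9
```

```bash
python3 -c "
from plan import *
from h import *
now();rows([(497.3,-222.9,124,171.1)])
p,d=snap('scene','s1');s=cv2.resize(p[60:300,220:460,::-1],None,fx=2.4,fy=2.4);cv2.imwrite('pics/s1c.png',s)"
```

```text
t 4.10 [552.5  62.  122.5] yaw -160.08 tilt 0.06 open 0.0078 grip 58.9 F [-0.2  0.3 -2.3] q [ 0.11  0.37 -0.18  1.03  0.   -0.24]
(497.3, -222.9, 124, 171.1) turn [0.0, -0.0, 0.16] shift [0.596, -0.996, -0.006] grip now 0.008
```

View pics/s1c.png

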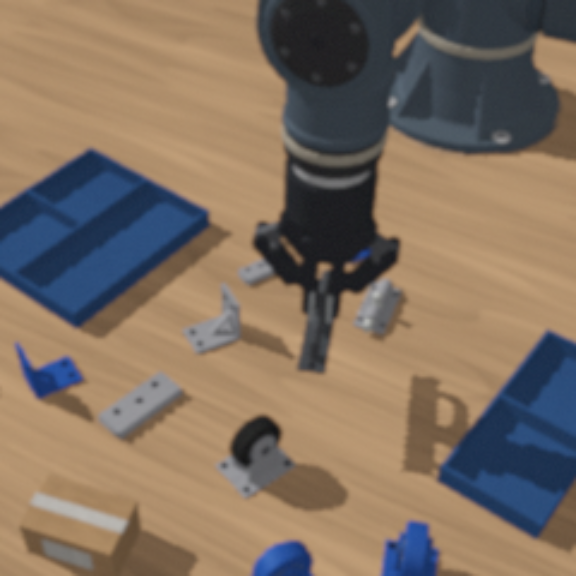

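The handle is held and hangs level, at crop (315,335). Carrying it to the long compartment.

{"api": "move_arm", "payload": {
  "targets": [
    [[0, 0, 0.03], [0.12, -0.2, 0], -1],
    [[0, 0, 0.06], [0.24, -0.4, 0], -1],
    [[0, 0, 0.09], [0.36, -0.6, 0], -1],
    [[0, 0, 0.12], [0.48, -0.8, 0], -1],
    [[0, 0, 0.16], [0.596, -0.996, 0], -1],
    [[0, 0, 0.16], [0.596, -0.996, 0], -1],
    [[0, 0, 0.16], [0.596, -0.996, 0], -1]
  ]
}}

```text
time: 5.03
eef_pos: [0.4971, -0.2226, 0.1222]
eef_rot: [-0.244, -3.13, -0.002]
ft_force: [-0.4, 0.9, -1.8]
opening: 0.0076
grip_force: 59.1
```

```bash
python3 -c "
from plan import *
now();rows([(497.3,-222.9,48,171.1),(497.3,-222.9,41,171.1)])"
```

```text
t 5.03 [ 497.1 -222.6  122.2] yaw 171.10 tilt 0.13 open 0.0076 grip 59.1 F [-0.4  0.9 -1.8] q [-0.42  0.35 -0.21  1.02  0.   -0.27]
(497.3, -222.9, 48, 171.1) turn [0.0, -0.001, -0.0] shift [-0.002, -0.001, 0.297] grip now 0.008
(497.3, -222.9, 41, 171.1) turn [0.0, -0.001, -0.0] shift [-0.002, -0.001, 0.325] grip now 0.008
```

{"api": "move_arm", "payload": {
  "targets": [
    [[0, 0, 0], [0, 0, 0.15], -1],
    [[0, 0, 0], [0, 0, 0.25], -1],
    [[0, 0, 0], [0, 0, 0.3], -1],
    [[0, 0, 0], [0, 0, 0.31], -1],
    [[0, 0, 0], [0, 0, 0.32], -1],
    [[0, 0, 0], [0, 0, 0.325], -1],
    [[0, 0, 0], [0, 0, 0.325], -1]
  ]
}}

```text
time: 5.9
eef_pos: [0.498, -0.2229, 0.0425]
eef_rot: [0.243, 3.131, -0.0]
ft_force: [-0.7, 0.7, -2.6]
opening: 0.0078
grip_force: 59.1
```

```bash
python3 -c "
from plan import *
now()"
```

```text
t 5.90 [ 498.  -222.9   42.5] yaw 171.12 tilt 0.04 open 0.0078 grip 59.1 F [-0.7  0.7 -2.6] q [-0.42  0.43 -0.32  0.83  0.   -0.27]
```

{"api": "move_arm", "payload": {
  "targets": [
    [[0, 0, 0], [0, 0, 0.004], -1],
    [[0, 0, 0], [0, 0, 0.008], -1],
    [[0, 0, 0], [0, 0, 0.008], -1]
  ]
}}

```text
time: 6.28
eef_pos: [0.4979, -0.2234, 0.0409]
eef_rot: [0.244, 3.131, -0.002]
ft_force: [-2.4, -1.9, 7.2]
opening: 0.0075
grip_force: 60.2
```

{"api": "move_arm", "payload": {
  "targets": [
    [[0, 0, 0], [0, 0, 0.004], -0.3],
    [[0, 0, 0], [0, 0, 0.004], -0.3],
    [[0, 0, 0], [0, 0, 0.004], -0.3],
    [[0, 0, 0], [0, 0, -0.05], -0.3],
    [[0, 0, 0], [0, 0, -0.2], 0.18],
    [[0, 0, 0], [0, 0, -0.35], 0.18],
    [[0, 0, 0], [0, 0, -0.35], 0.18]
  ]
}}

```text
time: 7.15
eef_pos: [0.4996, -0.2236, 0.1313]
eef_rot: [0.243, 3.126, -0.003]
ft_force: [0.9, -0.3, 0.0]
opening: 0.05
grip_force: 0.0
```

```bash
python3 - <<'E'
from plan import *
from m import *
now()
for n in('scene','top'): snap(n,n+'1')
C=clouds('1')
yt=np.radians(-8.9);
for n,(p,W,ok) in C.items():
    q=W[ok&(np.hypot(W[...,0]-.4973,W[...,1]+.2229)<.075)&(W[...,2]>.033)&(W[...,2]<.05)]
    r=cv2.minAreaRect((q[:,:2]*1000).astype(np.float32));print(n,len(q),r,q[:,2].max())
    # large hinge, refined
    q=W[ok&(np.hypot(W[...,0]-.665,W[...,1]+.07)<.055)&(W[...,2]>.006)&(W[...,2]<.02)]
    r=cv2.minAreaRect((q[:,:2]*1000).astype(np.float32));print(n,'hinge',len(q),r,np.median(q[:,2]))
    g=p.astype(int).sum(2);q=W[ok&(np.hypot(W[...,0]-.665,W[...,1]+.07)<.06)&(p.max(2).astype(int)-p.min(2)<22)&(W[...,2]>.003)]
    m=q[:,:2].mean(0);ev=np.linalg.eigh(np.cov(q[:,:2].T))[1][:,1];print(' grey',m*1e3,np.degrees(np.arctan2(ev[1],ev[0])))
cv2.imwrite('pics/t1c.png',cv2.resize(cv2.imread('pics/top1.png')[180:330,390:530],None,fx=4,fy=4))
E
```

```text
t 7.15 [ 499.6 -223.6  131.3] yaw 171.12 tilt 0.34 open 0.0500 grip 0.0 F [ 0.9 -0.3  0. ] q [-0.42  0.34 -0.19  1.03  0.   -0.27]
scene 99 ((497.6601867675781, -221.2563934326172), (11.001033782958984, 86.51160430908203), 78.35806274414062) 0.041752135856633954
scene hinge 414 ((664.3860473632812, -70.78228759765625), (35.75136184692383, 80.70211029052734), 74.5292739868164) 0.009228970839633033
 grey [666.70209355 -68.96235327] 165.24536396374697
top 147 ((495.1434020996094, -221.2562255859375), (10.091650009155273, 91.95435333251953), 81.44847106933594) 0.04474729962572299
top hinge 614 ((663.3023681640625, -69.1724624633789), (33.97507095336914, 81.16266632080078), 75.1541748046875) 0.010745264955231204
 grey [663.19048749 -68.08601458] 164.94774812368473
```

View pics/t1c.png

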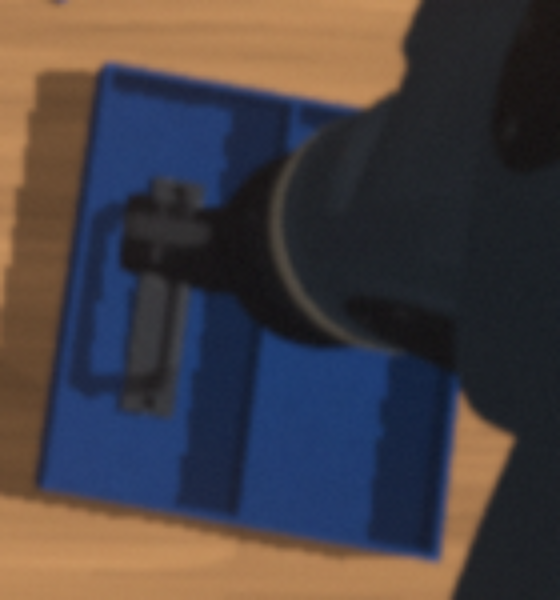

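Handle stands flat in the long compartment (crop 160,295; bar top about 41 mm). Next the large hinge at (664,-70), yaw -15°.

```bash
python3 -c "
from plan import *
rows([(664,-70,125,165),(664,-70,60,165)])"
```

```text
(664, -70, 125, 165) turn [-0.0, 0.0, 0.034] shift [-0.562, 0.707, 0.014] grip now 0.050
(664, -70, 60, 165) turn [-0.0, 0.0, 0.034] shift [-0.561, 0.707, 0.274] grip now 0.050
```

{"api": "move_arm", "payload": {
  "targets": [
    [[0, 0, 0.01], [-0.14, 0.18, 0.014], 0.18],
    [[0, 0, 0.02], [-0.28, 0.36, 0.014], 0.18],
    [[0, 0, 0.034], [-0.42, 0.54, 0.014], 0.18],
    [[0, 0, 0.034], [-0.562, 0.707, 0.06], 0.18],
    [[0, 0, 0.034], [-0.562, 0.707, 0.2], 0.18],
    [[0, 0, 0.034], [-0.562, 0.707, 0.274], 0.18],
    [[0, 0, 0.034], [-0.562, 0.707, 0.274], 0.18],
    [[0, 0, 0.034], [-0.562, 0.707, 0.274], 0.18]
  ]
}}

```text
time: 8.25
eef_pos: [0.6639, -0.07, 0.0594]
eef_rot: [-0.41, -3.115, -0.0]
ft_force: [-0.3, -0.5, 0.3]
opening: 0.0504
grip_force: 0.0
```

```bash
python3 -c "
from plan import *
now();rows([(664,-70,30,165),(664,-70,24,165)])"
```

```text
t 8.25 [663.9 -70.   59.4] yaw 164.99 tilt 0.01 open 0.0504 grip 0.0 F [-0.3 -0.5  0.3] q [-0.11  0.59  0.03  1.01  0.    0.16]
(664, -70, 30, 165) turn [0.0, -0.0, -0.0] shift [-0.0, -0.0, 0.117] grip now 0.050
(664, -70, 24, 165) turn [0.0, -0.0, -0.0] shift [-0.0, -0.0, 0.141] grip now 0.050
```

{"api": "move_arm", "payload": {
  "targets": [
    [[0, 0, 0], [0, 0, 0.08], 0.18],
    [[0, 0, 0], [0, 0, 0.12], 0.18],
    [[0, 0, 0], [0, 0, 0.138], 0.18],
    [[0, 0, 0], [0, 0, 0.138], 0.18],
    [[0, 0, 0], [0, 0, 0.138], -1],
    [[0, 0, 0], [0, 0, 0.138], -1],
    [[0, 0, 0], [0, 0, 0.138], -1],
    [[0, 0, 0], [0, 0, 0.138], -1]
  ]
}}

```text
time: 9.25
eef_pos: [0.6643, -0.0699, 0.0257]
eef_rot: [0.41, 3.113, 0.0]
ft_force: [-1.6, -0.7, 5.4]
opening: 0.0307
grip_force: 59.0
```

```bash
python3 -c "
from plan import *
now();rows([(664,-70,105,165)])"
```

```text
t 9.25 [664.3 -69.9  25.7] yaw 165.00 tilt 0.08 open 0.0307 grip 59.0 F [-1.6 -0.7  5.4] q [-0.1   0.62 -0.01  0.94  0.    0.16]
(664, -70, 105, 165) turn [0.0, 0.0, -0.0] shift [0.001, -0.001, -0.317] grip now 0.031
```

{"api": "move_arm", "payload": {
  "targets": [
    [[0, 0, 0], [0, 0, -0.1], -1],
    [[0, 0, 0], [0, 0, -0.25], -1],
    [[0, 0, 0], [0, 0, -0.32], -1],
    [[0, 0, 0], [0, 0, -0.32], -1],
    [[0, 0, 0], [0, 0, -0.32], -1]
  ]
}}

```text
time: 9.88
eef_pos: [0.6634, -0.0698, 0.1037]
eef_rot: [-0.41, -3.114, -0.0]
ft_force: [0.2, -0.0, -2.0]
opening: 0.0309
grip_force: 59.9
```

```bash
python3 -c "
from plan import *
now();rows([(534.9,-325.9,105,171.1)])"
```

```text
t 9.88 [663.4 -69.8 103.7] yaw 165.00 tilt 0.07 open 0.0309 grip 59.9 F [ 0.2 -0.  -2. ] q [-0.1   0.56  0.09  1.11  0.    0.16]
(534.9, -325.9, 105, 171.1) turn [-0.0, -0.0, -0.034] shift [0.231, -1.122, -0.005] grip now 0.031
```

{"api": "move_arm", "payload": {
  "targets": [
    [[0, 0, -0.01], [0.04, -0.2, 0], -1],
    [[0, 0, -0.02], [0.08, -0.4, 0], -1],
    [[0, 0, -0.03], [0.12, -0.6, 0], -1],
    [[0, 0, -0.034], [0.16, -0.8, 0], -1],
    [[0, 0, -0.034], [0.21, -1, 0], -1],
    [[0, 0, -0.034], [0.231, -1, 0], -1]
  ]
}}

```text
time: 10.62
eef_pos: [0.5412, -0.299, 0.1032]
eef_rot: [-0.25, -3.13, -0.001]
ft_force: [0.3, 0.6, -1.0]
opening: 0.031
grip_force: 59.9
```

```bash
python3 -c "
from plan import *
now();rows([(534.9,-325.9,105,171.1)])"
```

```text
t 10.62 [ 541.2 -299.   103.2] yaw 170.87 tilt 0.12 open 0.0310 grip 59.9 F [ 0.3  0.6 -1. ] q [-0.5   0.48 -0.05  1.05 -0.   -0.35]
(534.9, -325.9, 105, 171.1) turn [0.0, -0.001, -0.001] shift [0.008, -0.11, -0.007] grip now 0.031
```

{"api": "move_arm", "payload": {
  "targets": [
    [[0, 0, 0], [0.008, -0.11, 0], -1],
    [[0, 0, 0], [0.008, -0.11, 0], -1],
    [[0, 0, 0], [0.008, -0.11, 0.12], -1],
    [[0, 0, 0], [0.008, -0.11, 0.22], -1],
    [[0, 0, 0], [0.008, -0.11, 0.27], -1],
    [[0, 0, 0], [0.008, -0.11, 0.28], -1],
    [[0, 0, 0], [0.008, -0.11, 0.288], -1],
    [[0, 0, 0], [0.008, -0.11, 0.288], -1]
  ]
}}

```text
time: 11.62
eef_pos: [0.5376, -0.3234, 0.0332]
eef_rot: [0.243, 3.131, -0.001]
ft_force: [-0.4, 0.1, -1.1]
opening: 0.0311
grip_force: 59.9
```

```bash
python3 -c "
from plan import *
now();rows([(534.9,-325.9,29.7,171.1)])"
```

```text
t 11.62 [ 537.6 -323.4   33.2] yaw 171.12 tilt 0.06 open 0.0311 grip 59.9 F [-0.4  0.1 -1.1] q [-0.54  0.55 -0.12  0.9   0.   -0.39]
(534.9, -325.9, 29.7, 171.1) turn [-0.0, 0.0, 0.0] shift [0.009, -0.012, 0.014] grip now 0.031
```

{"api": "move_arm", "payload": {
  "targets": [
    [[0, 0, 0], [0.006, -0.008, 0.005], -1],
    [[0, 0, 0], [0.006, -0.008, 0.01], -1],
    [[0, 0, 0], [0.006, -0.008, 0.012], -1],
    [[0, 0, 0], [0.006, -0.008, 0.012], -1]
  ]
}}

```text
time: 12.12
eef_pos: [0.5353, -0.3251, 0.0298]
eef_rot: [0.243, 3.132, -0.0]
ft_force: [-2.2, -0.8, 2.9]
opening: 0.0311
grip_force: 60.2
```

{"api": "move_arm", "payload": {
  "targets": [
    [[0, 0, 0], [0, 0, 0.002], -1],
    [[0, 0, 0], [0, 0, 0.002], 0.08],
    [[0, 0, 0], [0, 0, 0.002], 0.08],
    [[0, 0, 0], [0, 0, 0.002], 0.08],
    [[0, 0, 0], [0, 0, -0.04], 0.08],
    [[0, 0, 0], [0, 0, -0.2], 0.08],
    [[0, 0, 0], [0, 0, -0.34], 0.08],
    [[0, 0, 0], [0, 0, -0.34], 0.08]
  ]
}}

```text
time: 13.12
eef_pos: [0.537, -0.326, 0.1183]
eef_rot: [0.243, 3.127, -0.004]
ft_force: [0.3, -0.4, 0.0]
opening: 0.0461
grip_force: 0.0
```

```bash
python3 -c "
from plan import *
from h import *
now();rows([(479,-127,115,180),(424.2,71,110,188)])
snap('scene','s2');print()"
```

```text
t 13.12 [ 537.  -326.   118.3] yaw 171.12 tilt 0.34 open 0.0461 grip 0.0 F [ 0.3 -0.4  0. ] q [-0.55  0.48 -0.    1.08  0.   -0.39]
(479, -127, 115, 180) turn [-0.001, 0.002, -0.049] shift [0.352, 0.75, 0.009] grip now 0.046
(424.2, 71, 110, 188) turn [-0.001, 0.002, -0.094] shift [0.691, 1.499, 0.026] grip now 0.046
```

{"api": "move_arm", "payload": {
  "targets": [
    [[0, 0, -0.02], [0.1, 0.22, 0], 0],
    [[0, 0, -0.03], [0.2, 0.44, 0], 0],
    [[0, 0, -0.05], [0.3, 0.66, 0], 0],
    [[0, 0, -0.07], [0.4, 0.88, 0], 0],
    [[0, 0, -0.094], [0.46, 1, 0], 0],
    [[0, 0, -0.094], [0.46, 1, 0], 0]
  ]
}}

```text
time: 13.92
eef_pos: [0.4588, -0.0582, 0.1139]
eef_rot: [0.226, -3.132, -0.001]
ft_force: [-0.1, -1.1, 1.0]
opening: 0.0427
grip_force: 0.0
```

```bash
python3 - <<'E'
from plan import *
from m import *
now();rows([(424.2,71,110,188),(424.2,71,65,188)])
C=clouds('0')
for n,(p,W,ok) in C.items():
    q=W[ok&(np.hypot(W[...,0]-.426,W[...,1]-.071)<.06)&(W[...,2]>.007)&(W[...,2]<.05)]
    print(n,cv2.minAreaRect((q[:,:2]*1000).astype(np.float32)))
    k=q[q[:,2]>.022];print(' knob',k.mean(0)*1e3,len(k))
p=np.load('pics/s2.npz')['p'];cv2.imwrite('pics/s2c.png',cv2.resize(p[100:220,180:330,::-1],None,fx=4,fy=4))
E
```

```text
t 13.93 [458.8 -58.2 113.9] yaw -171.74 tilt 0.12 open 0.0427 grip 0.0 F [-0.1 -1.1  1. ] q [-0.13  0.23 -0.41  0.94  0.   -0.27]
(424.2, 71, 110, 188) turn [0.0, -0.001, 0.001] shift [0.063, 0.531, 0.016] grip now 0.043
(424.2, 71, 65, 188) turn [0.0, -0.001, 0.001] shift [0.062, 0.531, 0.196] grip now 0.043
scene ((429.209716796875, 71.30131530761719), (75.76937103271484, 14.89797306060791), 7.909327030181885)
 knob [432.98437227  72.13525724  27.43207145] 11
top ((433.71051025390625, 71.29544830322266), (24.4774169921875, 90.67770385742188), 89.63987731933594)
 knob [431.2141532   72.37412777  30.47203942] 21
```

View pics/s2c.png

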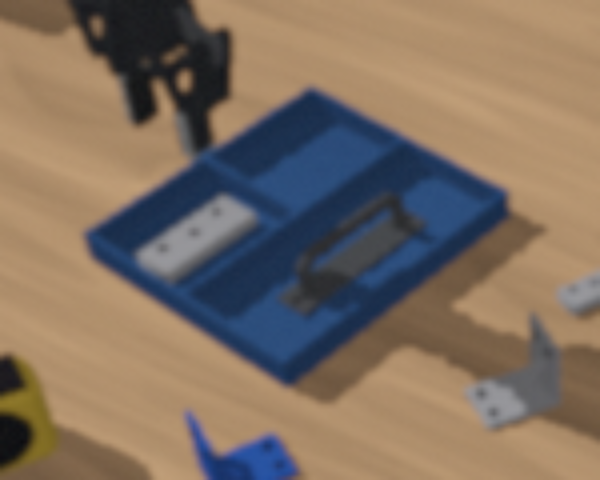

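Handle and large hinge lie flat in their compartments (crop 345,255 and 200,235). Now the bolt.

{"api": "move_arm", "payload": {
  "targets": [
    [[0, 0, 0], [0.02, 0.2, 0], 0],
    [[0, 0, 0], [0.04, 0.4, 0], 0],
    [[0, 0, 0], [0.06, 0.532, 0.02], 0],
    [[0, 0, 0], [0.06, 0.532, 0.1], 0],
    [[0, 0, 0], [0.06, 0.532, 0.18], 0],
    [[0, 0, 0], [0.06, 0.532, 0.18], 0],
    [[0, 0, 0], [0.06, 0.532, 0.18], 0]
  ]
}}

```text
time: 14.8
eef_pos: [0.4272, 0.069, 0.0698]
eef_rot: [0.219, -3.134, 0.0]
ft_force: [-0.7, -0.2, -0.1]
opening: 0.0425
grip_force: 0.0
```

```bash
python3 -c "
from plan import *
now();rows([(425,71.2,28,188)])"
```

```text
t 14.80 [427.2  69.   69.8] yaw -172.02 tilt 0.01 open 0.0425 grip 0.0 F [-0.7 -0.2 -0.1] q [ 0.16  0.23 -0.54  0.8   0.    0.02]
(425, 71.2, 28, 188) turn [0.0, -0.0, -0.0] shift [0.008, 0.01, 0.167] grip now 0.043
```

{"api": "move_arm", "payload": {
  "targets": [
    [[0, 0, 0], [0.008, 0.01, 0.04], 0],
    [[0, 0, 0], [0.008, 0.01, 0.12], 0],
    [[0, 0, 0], [0.008, 0.01, 0.167], 0],
    [[0, 0, 0], [0.008, 0.01, 0.167], 0],
    [[0, 0, 0], [0.008, 0.01, 0.167], -1],
    [[0, 0, 0], [0.008, 0.01, 0.167], -1],
    [[0, 0, 0], [0.008, 0.01, 0.167], -1],
    [[0, 0, 0], [0.008, 0.01, 0.167], -1]
  ]
}}

```text
time: 15.8
eef_pos: [0.425, 0.0716, 0.0285]
eef_rot: [-0.22, 3.133, 0.0]
ft_force: [-0.3, -0.7, 4.8]
opening: 0.0129
grip_force: 58.9
```

```bash
python3 -c "
from plan import *
now()"
```

```text
t 15.80 [425.   71.6  28.5] yaw -171.97 tilt 0.07 open 0.0129 grip 58.9 F [-0.3 -0.7  4.8] q [ 0.17  0.29 -0.6   0.68  0.    0.03]
```

{"api": "move_arm", "payload": {
  "targets": [
    [[0, 0, 0], [0, 0, -0.1], -1],
    [[0, 0, 0], [0, 0, -0.25], -1],
    [[0, 0, 0], [0, 0, -0.33], -1],
    [[0, 0, 0], [0, 0, -0.33], -1],
    [[0, 0, 0], [0, 0, -0.33], -1]
  ]
}}

```text
time: 16.42
eef_pos: [0.4242, 0.0715, 0.1097]
eef_rot: [0.22, -3.133, -0.0]
ft_force: [-0.6, -0.1, -1.2]
opening: 0.013
grip_force: 58.9
```

```bash
python3 -c "
from plan import *
now();rows([(428.6,-309.3,110,171.1)])"
```

```text
t 16.43 [424.2  71.5 109.7] yaw -171.96 tilt 0.04 open 0.0130 grip 58.9 F [-0.6 -0.1 -1.2] q [ 0.17  0.18 -0.48  0.91  0.    0.03]
(428.6, -309.3, 110, 171.1) turn [-0.0, -0.0, 0.094] shift [0.195, -1.511, -0.001] grip now 0.013
```

{"api": "move_arm", "payload": {
  "targets": [
    [[0, 0, 0.01], [0.03, -0.22, 0], -1],
    [[0, 0, 0.02], [0.06, -0.44, 0], -1],
    [[0, 0, 0.04], [0.09, -0.66, 0], -1],
    [[0, 0, 0.06], [0.11, -0.88, 0], -1],
    [[0, 0, 0.08], [0.13, -1, 0], -1],
    [[0, 0, 0.094], [0.13, -1, 0], -1]
  ]
}}

```text
time: 17.18
eef_pos: [0.4266, -0.1824, 0.1089]
eef_rot: [-0.251, -3.13, -0.001]
ft_force: [-0.5, 1.3, -0.6]
opening: 0.0127
grip_force: 59.1
```

```bash
python3 -c "
from plan import *
now();rows([(428.6,-309.3,110,171.1)])"
```

```text
t 17.18 [ 426.6 -182.4  108.9] yaw 170.83 tilt 0.11 open 0.0127 grip 59.1 F [-0.5  1.3 -0.6] q [-0.4   0.24 -0.41  0.92 -0.   -0.24]
(428.6, -309.3, 110, 171.1) turn [0.0, -0.001, -0.001] shift [-0.089, -0.5, -0.005] grip now 0.013
```

{"api": "move_arm", "payload": {
  "targets": [
    [[0, 0, 0], [-0.04, -0.2, 0], -1],
    [[0, 0, 0], [-0.08, -0.4, 0], -1],
    [[0, 0, 0], [-0.089, -0.5, 0], -1],
    [[0, 0, 0], [-0.089, -0.5, 0.03], -1],
    [[0, 0, 0], [-0.089, -0.5, 0.13], -1],
    [[0, 0, 0], [-0.089, -0.5, 0.2], -1],
    [[0, 0, 0], [-0.089, -0.5, 0.2], -1],
    [[0, 0, 0], [-0.089, -0.5, 0.2], -1]
  ]
}}

```text
time: 18.18
eef_pos: [0.4301, -0.3068, 0.0603]
eef_rot: [-0.242, -3.132, -0.001]
ft_force: [1.1, -0.5, -1.5]
opening: 0.0126
grip_force: 59.2
```

```bash
python3 -c "
from plan import *
now();rows([(428.6,-309.3,32.5,171.1)])"
```

```text
t 18.18 [ 430.1 -306.8   60.3] yaw 171.15 tilt 0.04 open 0.0126 grip 59.2 F [ 1.1 -0.5 -1.5] q [-0.62  0.38 -0.34  0.85  0.   -0.47]
(428.6, -309.3, 32.5, 171.1) turn [0.0, -0.0, 0.0] shift [0.004, -0.011, 0.111] grip now 0.013
```

{"api": "move_arm", "payload": {
  "targets": [
    [[0, 0, 0], [0.004, -0.01, 0.05], -1],
    [[0, 0, 0], [0.004, -0.01, 0.09], -1],
    [[0, 0, 0], [0.004, -0.01, 0.098], -1],
    [[0, 0, 0], [0.004, -0.01, 0.104], -1],
    [[0, 0, 0], [0.004, -0.01, 0.11], -1],
    [[0, 0, 0], [0.004, -0.01, 0.11], -1],
    [[0, 0, 0], [0.004, -0.01, 0.11], -1]
  ]
}}

```text
time: 19.05
eef_pos: [0.4287, -0.3098, 0.0329]
eef_rot: [0.243, 3.132, -0.0]
ft_force: [0.3, -0.4, -1.0]
opening: 0.0125
grip_force: 59.2
```

{"api": "move_arm", "payload": {
  "targets": [
    [[0, 0, 0], [0, 0, 0.003], -1],
    [[0, 0, 0], [0, 0, 0.005], -1],
    [[0, 0, 0], [0, 0, 0.005], -1]
  ]
}}

```text
time: 19.42
eef_pos: [0.4288, -0.3099, 0.0326]
eef_rot: [0.243, 3.131, -0.001]
ft_force: [-2.2, 1.2, 11.5]
opening: 0.0127
grip_force: 60.6
```

Contact is firm. Release and rise, then head for the castor.

{"api": "move_arm", "payload": {
  "targets": [
    [[0, 0, 0], [0, 0, 0], -0.2],
    [[0, 0, 0], [0, 0, 0], -0.2],
    [[0, 0, 0], [0, 0, 0], -0.2],
    [[0, 0, 0], [0, 0, -0.04], -0.2],
    [[0, 0, 0], [0, 0, -0.2], -0.2],
    [[0, 0, 0], [0, 0, -0.4], 0.1],
    [[0, 0, 0], [0, 0, -0.45], 0.1]
  ]
}}

```text
time: 20.3
eef_pos: [0.43, -0.3107, 0.1477]
eef_rot: [0.243, 3.128, -0.004]
ft_force: [0.3, 0.2, -0.0]
opening: 0.0474
grip_force: 0.0
```

```bash
python3 - <<'E'
from plan import *
from m import *
now();snap('scene','s3')
C=clouds('0')
for n,(p,W,ok) in C.items():
    m=ok&(np.hypot(W[...,0]-.667,W[...,1]-.061)<.05)
    for a,b in((.004,.07),(.03,.07),(.045,.07)):
        q=W[m&(W[...,2]>a)&(W[...,2]<b)];print(n,a,np.round(cv2.minAreaRect((q[:,:2]*1000).astype(np.float32))[0],1),cv2.minAreaRect((q[:,:2]*1000).astype(np.float32))[1:])
rows([(560,-110,150,160),(667,61,150,156.5)])
E
```

```text
t 20.30 [ 430.  -310.7  147.7] yaw 171.12 tilt 0.30 open 0.0474 grip 0.0 F [ 0.3  0.2 -0. ] q [-0.63  0.3  -0.21  1.06  0.   -0.47]
scene 0.004 [668.4  61. ] ((37.01759719848633, 61.156394958496094), 61.931671142578125)
scene 0.03 [667.4  61.2] ((29.150283813476562, 49.5599365234375), 62.28767395019531)
scene 0.045 [667.9  59.6] ((28.31634521484375, 44.492698669433594), 68.12834930419922)
top 0.004 [663.6  63.5] ((90.65535736083984, 83.44547271728516), 45.65431213378906)
top 0.03 [665.4  61.5] ((28.248472213745117, 48.05537033081055), 66.09602355957031)
top 0.045 [665.8  61.7] ((28.52243423461914, 47.00271987915039), 61.96591567993164)
(560, -110, 150, 160) turn [-0.001, 0.002, 0.062] shift [-0.39, 0.873, -0.009] grip now 0.047
(667, 61, 150, 156.5) turn [-0.001, 0.002, 0.081] shift [-0.707, 1.615, -0.01] grip now 0.047
```

{"api": "move_arm", "payload": {
  "targets": [
    [[0, 0, 0.02], [-0.09, 0.21, 0], 0.1],
    [[0, 0, 0.04], [-0.18, 0.42, 0], 0.1],
    [[0, 0, 0.06], [-0.27, 0.63, 0], 0.1],
    [[0, 0, 0.08], [-0.36, 0.84, 0], 0.1],
    [[0, 0, 0.086], [-0.44, 1, 0], 0.1],
    [[0, 0, 0.086], [-0.44, 1, 0], 0.1]
  ]
}}

```text
time: 21.1
eef_pos: [0.5769, -0.0771, 0.1427]
eef_rot: [-0.657, -3.071, -0.001]
ft_force: [0.3, -0.3, -0.4]
opening: 0.047
grip_force: 0.0
```

```bash
python3 - <<'E'
from plan import *
from m import *
now();rows([(667,61.2,145,155.5),(667,61.2,85,155.5)])
C=clouds('0')
for n,(p,W,ok) in C.items():
    q=W[ok&(np.hypot(W[...,0]-.667,W[...,1]-.061)<.05)&(W[...,2]>.056)][:,:2]*1e3
    vx=cv2.fitLine(q.astype(np.float32),cv2.DIST_L2,0,.01,.01).ravel();print(n,len(q),np.degrees(np.arctan(vx[1]/vx[0])),vx[2:],cv2.minAreaRect(q.astype(np.float32)))
E
```

```text
t 21.10 [576.9 -77.1 142.7] yaw 155.85 tilt 0.08 open 0.0470 grip 0.0 F [ 0.3 -0.3 -0.4] q [-0.13  0.39 -0.08  1.1   0.    0.29]
(667, 61.2, 145, 155.5) turn [0.0, -0.0, 0.002] shift [-0.103, 0.652, -0.009] grip now 0.047
(667, 61.2, 85, 155.5) turn [0.0, -0.0, 0.002] shift [-0.103, 0.652, 0.231] grip now 0.047
scene 124 -24.023827 [669.5415    61.689476] ((667.565673828125, 61.30073547363281), (18.728145599365234, 34.99504852294922), 69.61190032958984)
top 182 -21.869366 [664.5985  61.5509] ((665.4378662109375, 62.218963623046875), (26.468265533447266, 38.93255615234375), 85.36686706542969)
```

{"api": "move_arm", "payload": {
  "targets": [
    [[0, 0, -0.002], [-0.04, 0.22, 0], 0.1],
    [[0, 0, -0.002], [-0.08, 0.44, 0], 0.1],
    [[0, 0, -0.002], [-0.103, 0.653, 0], 0.1],
    [[0, 0, -0.002], [-0.103, 0.653, 0.06], 0.1],
    [[0, 0, -0.002], [-0.103, 0.653, 0.16], 0.1],
    [[0, 0, -0.002], [-0.103, 0.653, 0.2], 0.1],
    [[0, 0, -0.002], [-0.103, 0.653, 0.2], 0.1]
  ]
}}

```text
time: 21.98
eef_pos: [0.6657, 0.0572, 0.0932]
eef_rot: [-0.654, -3.07, 0.001]
ft_force: [-0.2, -0.4, 0.4]
opening: 0.0469
grip_force: 0.0
```

```bash
python3 -c "
from plan import *
now();rows([(667,61.4,40,156.3)])"
```

```text
t 21.98 [665.7  57.2  93.2] yaw 155.94 tilt 0.13 open 0.0469 grip 0.0 F [-0.2 -0.4  0.4] q [ 0.09  0.57  0.08  1.09 -0.    0.51]
(667, 61.4, 40, 156.3) turn [-0.0, -0.001, -0.002] shift [0.002, 0.018, 0.213] grip now 0.047
```

{"api": "move_arm", "payload": {
  "targets": [
    [[0, 0, -0.002], [0.002, 0.017, 0.02], 0.1],
    [[0, 0, -0.002], [0.002, 0.017, 0.1], 0.1],
    [[0, 0, -0.002], [0.002, 0.017, 0.17], 0.1],
    [[0, 0, -0.002], [0.002, 0.017, 0.213], 0.1],
    [[0, 0, -0.002], [0.002, 0.017, 0.213], 0.1]
  ]
}}

```text
time: 22.6
eef_pos: [0.6675, 0.0624, 0.0399]
eef_rot: [-0.643, -3.073, 0.001]
ft_force: [0.1, -0.4, 0.5]
opening: 0.047
grip_force: 0.0
```

```bash
python3 -c "
from plan import *
now();rows([(667,61.4,40,156.3)])"
```

```text
t 22.60 [667.5  62.4  39.9] yaw 156.36 tilt 0.09 open 0.0470 grip 0.0 F [ 0.1 -0.4  0.5] q [0.09 0.61 0.02 0.98 0.   0.51]
(667, 61.4, 40, 156.3) turn [-0.0, -0.0, 0.0] shift [0.0, -0.004, -0.0] grip now 0.047
```

{"api": "move_arm", "payload": {
  "targets": [
    [[0, 0, 0], [0, -0.003, 0], -1],
    [[0, 0, 0], [0, -0.003, 0], -1],
    [[0, 0, 0], [0, -0.003, 0], -1],
    [[0, 0, 0], [0, -0.003, 0], -1],
    [[0, 0, 0], [0, -0.003, -0.1], -1],
    [[0, 0, 0], [0, -0.003, -0.25], -1],
    [[0, 0, 0], [0, -0.003, -0.34], -1],
    [[0, 0, 0], [0, -0.003, -0.34], -1]
  ]
}}

```text
time: 23.6
eef_pos: [0.6686, 0.0619, 0.1273]
eef_rot: [0.643, 3.072, 0.002]
ft_force: [0.4, 0.1, -1.1]
opening: 0.0258
grip_force: 59.6
```

```bash
python3 - <<'E'
from plan import *
from h import *
now();rows([(549.6,268.1,125,172.6),(444.4,281.9,125,172.6)])
snap('scene','s4')
a=np.load('pics/s3.npz')['p'][100:220,180:330,::-1];b=np.load('pics/s4.npz')['p'][100:340,250:550,::-1]
cv2.imwrite('pics/s4c.png',np.hstack([cv2.resize(a,(400,320)),cv2.resize(b,(400,320))]))
E
```

```text
t 23.60 [668.6  61.9 127.3] yaw 156.36 tilt 0.16 open 0.0258 grip 59.6 F [ 0.4  0.1 -1.1] q [0.09 0.54 0.14 1.16 0.   0.5 ]
(549.6, 268.1, 125, 172.6) turn [0.0, 0.001, -0.09] shift [0.767, 0.565, 0.008] grip now 0.026
(444.4, 281.9, 125, 172.6) turn [0.0, 0.001, -0.09] shift [1.174, 0.447, 0.007] grip now 0.026
```

View pics/s4c.png

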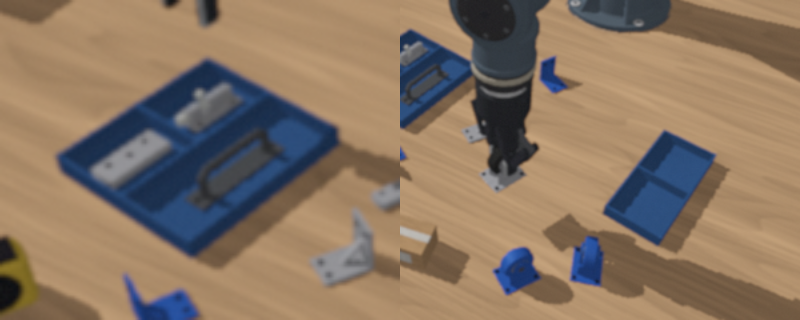

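Door kit is complete (left pane: hinge 130,158, bolt 208,108, handle 238,170) and the castor is lifted level (right pane 503,175). Carrying it to the far compartment of the trolley tray.

{"api": "move_arm", "payload": {
  "targets": [
    [[0, 0, -0.02], [0.15, 0.11, 0], -1],
    [[0, 0, -0.04], [0.3, 0.22, 0], -1],
    [[0, 0, -0.06], [0.46, 0.34, 0], -1],
    [[0, 0, -0.08], [0.62, 0.46, 0], -1],
    [[0, 0, -0.09], [0.767, 0.565, 0], -1],
    [[0, 0, -0.09], [0.767, 0.565, 0], -1],
    [[0, 0, -0.09], [0.767, 0.565, 0], -1]
  ]
}}

```text
time: 24.52
eef_pos: [0.5482, 0.2677, 0.1246]
eef_rot: [-0.203, -3.134, 0.002]
ft_force: [-0.0, 0.3, -2.1]
opening: 0.0258
grip_force: 59.6
```

```bash
python3 -c "
from plan import *
now();rows([(549.6,268.1,44,172.6)])"
```

```text
t 24.52 [548.2 267.7 124.6] yaw 172.58 tilt 0.11 open 0.0258 grip 59.6 F [-0.   0.3 -2.1] q [ 0.45  0.45 -0.04  1.09 -0.    0.58]
(549.6, 268.1, 44, 172.6) turn [-0.0, -0.0, -0.0] shift [-0.006, 0.003, 0.322] grip now 0.026
```

{"api": "move_arm", "payload": {
  "targets": [
    [[0, 0, 0], [-0.005, 0.002, 0.1], -1],
    [[0, 0, 0], [-0.005, 0.002, 0.22], -1],
    [[0, 0, 0], [-0.005, 0.002, 0.29], -1],
    [[0, 0, 0], [-0.005, 0.002, 0.305], -1],
    [[0, 0, 0], [-0.005, 0.002, 0.312], -1],
    [[0, 0, 0], [-0.005, 0.002, 0.316], -1],
    [[0, 0, 0], [-0.005, 0.002, 0.316], -1]
  ]
}}

```text
time: 25.4
eef_pos: [0.5503, 0.2685, 0.0474]
eef_rot: [0.204, 3.134, 0.001]
ft_force: [0.1, 0.3, -1.6]
opening: 0.0259
grip_force: 59.6
```

{"api": "move_arm", "payload": {
  "targets": [
    [[0, 0, 0], [0, 0, 0.004], -1],
    [[0, 0, 0], [0, 0, 0.008], -1],
    [[0, 0, 0], [0, 0, 0.011], -1],
    [[0, 0, 0], [0, 0, 0.011], -1]
  ]
}}

```text
time: 25.9
eef_pos: [0.5501, 0.2686, 0.0456]
eef_rot: [0.203, 3.134, 0.001]
ft_force: [-3.1, -1.8, 11.7]
opening: 0.0258
grip_force: 61.4
```

{"api": "move_arm", "payload": {
  "targets": [
    [[0, 0, 0], [0, 0, 0], 0.06],
    [[0, 0, 0], [0, 0, 0], 0.06],
    [[0, 0, 0], [0, 0, 0], 0.06],
    [[0, 0, 0], [0, 0, -0.04], 0.06],
    [[0, 0, 0], [0, 0, -0.2], 0.06],
    [[0, 0, 0], [0, 0, -0.4], 0.06],
    [[0, 0, 0], [0, 0, -0.42], 0.18]
  ]
}}

```text
time: 26.78
eef_pos: [0.5519, 0.2693, 0.1536]
eef_rot: [0.203, 3.129, 0.006]
ft_force: [-0.2, 0.7, -1.0]
opening: 0.0502
grip_force: 0.0
```

```bash
python3 - <<'E'
from plan import *
from m import *
now();rows([(533.7,-55.2,135,146.4)])
for n in('scene','top'):snap(n,n+'5')
C=clouds('5')
for n,(p,W,ok) in C.items():
    m=ok&(np.hypot(W[...,0]-.546,W[...,1]+.063)<.05)
    for a in(.0035,.02):
        q=W[m&(W[...,2]>a)&(W[...,2]<.06)]
        if len(q)>5: print(n,a,len(q),cv2.minAreaRect((q[:,:2]*1000).astype(np.float32)))
E
```

```text
t 26.77 [551.9 269.3 153.6] yaw 172.56 tilt 0.40 open 0.0502 grip 0.0 F [-0.2  0.7 -1. ] q [0.45 0.43 0.01 1.15 0.   0.58]
(533.7, -55.2, 135, 146.4) turn [0.002, 0.002, 0.145] shift [-0.095, -1.297, 0.07] grip now 0.050
scene 0.0035 219 ((543.6441650390625, -59.98002624511719), (38.742191314697266, 57.99773025512695), 60.7765998840332)
scene 0.02 89 ((530.7651977539062, -53.510047912597656), (38.48384094238281, 13.546320915222168), 53.07926559448242)
top 0.0035 420 ((547.0555419921875, -65.67660522460938), (90.5069808959961, 91.96681213378906), 33.75505065917969)
top 0.02 78 ((529.6456298828125, -51.52769470214844), (34.792930603027344, 11.779801368713379), 57.33869934082031)
```

{"api": "move_arm", "payload": {
  "targets": [
    [[0, 0, 0.03], [-0.02, -0.22, 0], 0.2],
    [[0, 0, 0.06], [-0.04, -0.44, 0], 0.2],
    [[0, 0, 0.09], [-0.05, -0.66, 0], 0.2],
    [[0, 0, 0.12], [-0.07, -0.88, 0], 0.2],
    [[0, 0, 0.145], [-0.08, -1, 0.02], 0.2],
    [[0, 0, 0.147], [-0.08, -1, 0.04], 0.2]
  ]
}}

```text
time: 27.62
eef_pos: [0.5365, 0.016, 0.1378]
eef_rot: [-0.921, -3.001, 0.001]
ft_force: [-0.1, 0.2, 0.6]
opening: 0.0515
grip_force: 0.0
```

```bash
python3 -c "
from plan import *
now();rows([(533.8,-55.2,135,146.1),(533.8,-55.2,80,146.1)])"
```

```text
t 27.62 [536.5  16.  137.8] yaw 145.88 tilt 0.12 open 0.0515 grip 0.0 F [-0.1  0.2  0.6] q [ 0.03  0.32 -0.2   1.05 -0.    0.63]
(533.8, -55.2, 135, 146.1) turn [-0.0, -0.001, -0.001] shift [-0.151, -0.242, 0.011] grip now 0.052
(533.8, -55.2, 80, 146.1) turn [-0.0, -0.001, -0.001] shift [-0.151, -0.241, 0.231] grip now 0.052
```

{"api": "move_arm", "payload": {
  "targets": [
    [[0, 0, -0.001], [-0.1, -0.16, 0], 0.2],
    [[0, 0, -0.001], [-0.151, -0.241, 0.01], 0.2],
    [[0, 0, -0.001], [-0.151, -0.241, 0.1], 0.2],
    [[0, 0, -0.001], [-0.151, -0.241, 0.2], 0.2],
    [[0, 0, -0.001], [-0.151, -0.241, 0.2], 0.2],
    [[0, 0, -0.001], [-0.151, -0.241, 0.2], 0.2]
  ]
}}

```text
time: 28.38
eef_pos: [0.5354, -0.0525, 0.0893]
eef_rot: [-0.909, -3.007, -0.0]
ft_force: [-0.0, -0.7, 0.5]
opening: 0.0511
grip_force: 0.0
```

```bash
python3 -c "
from plan import *
now();rows([(533.8,-55.2,24,146.1)])"
```

```text
t 28.38 [535.4 -52.5  89.3] yaw 146.35 tilt 0.02 open 0.0511 grip 0.0 F [-0.  -0.7  0.5] q [-0.1   0.37 -0.27  0.93  0.    0.49]
(533.8, -55.2, 24, 146.1) turn [0.0, -0.0, 0.001] shift [-0.001, -0.013, 0.261] grip now 0.051
```

{"api": "move_arm", "payload": {
  "targets": [
    [[0, 0, 0], [-0.001, -0.011, 0.02], 0.2],
    [[0, 0, 0], [-0.001, -0.011, 0.1], 0.2],
    [[0, 0, 0], [-0.001, -0.011, 0.2], 0.2],
    [[0, 0, 0], [-0.001, -0.011, 0.25], 0.2],
    [[0, 0, 0], [-0.001, -0.011, 0.258], 0.2],
    [[0, 0, 0], [-0.001, -0.011, 0.258], 0.2]
  ]
}}

```text
time: 29.12
eef_pos: [0.5342, -0.0556, 0.0251]
eef_rot: [0.911, 3.006, 0.0]
ft_force: [-0.4, 0.2, 1.1]
opening: 0.0511
grip_force: 0.0
```

```bash
python3 -c "
from plan import *
now();rows([(533.8,-55.2,24,146.1)])"
```

```text
t 29.12 [534.2 -55.6  25.1] yaw 146.28 tilt 0.04 open 0.0511 grip 0.0 F [-0.4  0.2  1.1] q [-0.1   0.44 -0.36  0.78  0.    0.48]
(533.8, -55.2, 24, 146.1) turn [0.0, 0.0, 0.001] shift [0.002, 0.0, 0.004] grip now 0.051
```

{"api": "move_arm", "payload": {
  "targets": [
    [[0, 0, 0], [0.001, 0, 0.008], 0.2],
    [[0, 0, 0], [0.001, 0, 0.008], -1],
    [[0, 0, 0], [0.001, 0, 0.008], -1],
    [[0, 0, 0], [0.001, 0, 0.008], -1],
    [[0, 0, 0], [0.001, 0, 0.008], -1]
  ]
}}

```text
time: 29.75
eef_pos: [0.5338, -0.0555, 0.0231]
eef_rot: [0.911, 3.006, 0.0]
ft_force: [-1.2, 0.2, 6.1]
opening: 0.0349
grip_force: 59.6
```

```bash
python3 -c "
from plan import *
now()"
```

```text
t 29.75 [533.8 -55.5  23.1] yaw 146.28 tilt 0.04 open 0.0349 grip 59.6 F [-1.2  0.2  6.1] q [-0.1   0.44 -0.36  0.77  0.    0.48]
```

{"api": "move_arm", "payload": {
  "targets": [
    [[0, 0, 0], [0, 0, -0.1], -1],
    [[0, 0, 0], [0, 0, -0.25], -1],
    [[0, 0, 0], [0, 0, -0.4], -1],
    [[0, 0, 0], [0, 0, -0.4], -1],
    [[0, 0, 0], [0, 0, -0.4], -1]
  ]
}}

```text
time: 30.38
eef_pos: [0.5333, -0.0554, 0.122]
eef_rot: [-0.911, -3.006, 0.0]
ft_force: [-1.4, -0.9, -1.4]
opening: 0.0348
grip_force: 60.0
```

```bash
python3 - <<'E'
from plan import *
from h import *
now();rows([(480,115,123,160),(429.5,283.8,123,172.6)])
snap('scene','s6');b=np.load('pics/s6.npz')['p'][90:290,220:520,::-1]
cv2.imwrite('pics/s6c.png',cv2.resize(b,None,fx=2.6,fy=2.6))
E
```

```text
t 30.38 [533.3 -55.4 122. ] yaw 146.28 tilt 0.04 open 0.0348 grip 60.0 F [-1.4 -0.9 -1.4] q [-0.1   0.33 -0.23  1.01  0.    0.48]
(480, 115, 123, 160) turn [-0.0, -0.0, -0.076] shift [0.556, 0.449, -0.004] grip now 0.035
(429.5, 283.8, 123, 172.6) turn [-0.0, -0.0, -0.146] shift [1.099, 0.898, -0.004] grip now 0.035
```

View pics/s6c.png

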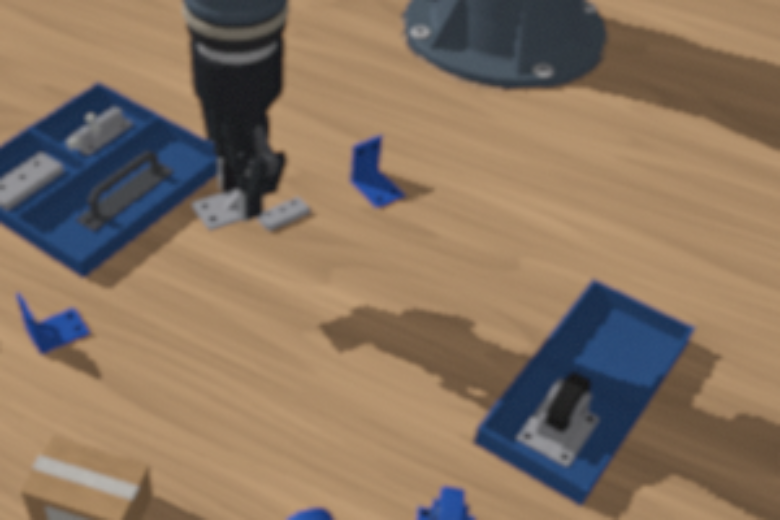

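The castor stands in the far compartment (565,420) and the brace is held level (220,208).

{"api": "move_arm", "payload": {
  "targets": [
    [[0, 0, -0.03], [0.17, 0.14, 0], -1],
    [[0, 0, -0.06], [0.34, 0.28, 0], -1],
    [[0, 0, -0.09], [0.51, 0.42, 0], -1],
    [[0, 0, -0.12], [0.68, 0.56, 0], -1],
    [[0, 0, -0.146], [0.85, 0.7, 0], -1],
    [[0, 0, -0.146], [1, 0.82, 0], -1],
    [[0, 0, -0.146], [1, 0.898, 0], -1]
  ]
}}

```text
time: 31.3
eef_pos: [0.4481, 0.272, 0.1212]
eef_rot: [-0.198, -3.133, 0.002]
ft_force: [1.3, -0.1, -0.8]
opening: 0.0349
grip_force: 60.1
```

```bash
python3 -c "
from plan import *
now();rows([(429.5,283.8,123,172.6),(429.5,283.8,50,172.6)])"
```

```text
t 31.30 [448.1 272.  121.2] yaw 172.76 tilt 0.16 open 0.0349 grip 60.1 F [ 1.3 -0.1 -0.8] q [ 0.55  0.32 -0.26  1.    0.    0.67]
(429.5, 283.8, 123, 172.6) turn [-0.0, -0.001, 0.001] shift [0.08, 0.037, -0.007] grip now 0.035
(429.5, 283.8, 50, 172.6) turn [-0.0, -0.001, 0.001] shift [0.079, 0.038, 0.285] grip now 0.035
```

{"api": "move_arm", "payload": {
  "targets": [
    [[0, 0, 0.001], [0.079, 0.038, 0], -1],
    [[0, 0, 0.001], [0.079, 0.038, 0], -1],
    [[0, 0, 0.001], [0.079, 0.038, 0.1], -1],
    [[0, 0, 0.001], [0.079, 0.038, 0.2], -1],
    [[0, 0, 0.001], [0.079, 0.038, 0.28], -1],
    [[0, 0, 0.001], [0.079, 0.038, 0.28], -1],
    [[0, 0, 0.001], [0.079, 0.038, 0.28], -1]
  ]
}}

```text
time: 32.17
eef_pos: [0.4324, 0.2818, 0.0529]
eef_rot: [0.209, 3.135, 0.0]
ft_force: [0.1, -0.3, -1.1]
opening: 0.0349
grip_force: 60.2
```

```bash
python3 -c "
from plan import *
now();rows([(429.5,283.8,27.5,172.6)])"
```

```text
t 32.17 [432.4 281.8  52.9] yaw 172.36 tilt 0.01 open 0.0349 grip 60.2 F [ 0.1 -0.3 -1.1] q [ 0.58  0.37 -0.38  0.82  0.    0.71]
(429.5, 283.8, 27.5, 172.6) turn [0.0, 0.0, -0.001] shift [0.013, 0.006, 0.102] grip now 0.035
```

{"api": "move_arm", "payload": {
  "targets": [
    [[0, 0, 0], [0.01, 0.005, 0.05], -1],
    [[0, 0, 0], [0.01, 0.005, 0.08], -1],
    [[0, 0, 0], [0.01, 0.005, 0.09], -1],
    [[0, 0, 0], [0.01, 0.005, 0.096], -1],
    [[0, 0, 0], [0.01, 0.005, 0.1], -1],
    [[0, 0, 0], [0.01, 0.005, 0.1], -1],
    [[0, 0, 0], [0.01, 0.005, 0.1], -1]
  ]
}}

```text
time: 33.05
eef_pos: [0.4298, 0.2837, 0.0277]
eef_rot: [0.209, 3.134, 0.0]
ft_force: [-0.3, -0.7, -0.8]
opening: 0.0347
grip_force: 60.2
```

{"api": "move_arm", "payload": {
  "targets": [
    [[0, 0, 0], [0, 0, 0.003], -1],
    [[0, 0, 0], [0, 0, 0.005], -1],
    [[0, 0, 0], [0, 0, 0.005], -1]
  ]
}}

```text
time: 33.42
eef_pos: [0.4298, 0.2837, 0.0271]
eef_rot: [0.209, 3.134, 0.001]
ft_force: [-2.3, -1.0, 9.5]
opening: 0.0346
grip_force: 61.3
```

{"api": "move_arm", "payload": {
  "targets": [
    [[0, 0, 0], [0, 0, 0], 0.13],
    [[0, 0, 0], [0, 0, 0], 0.13],
    [[0, 0, 0], [0, 0, 0], 0.13],
    [[0, 0, 0], [0, 0, -0.04], 0.13],
    [[0, 0, 0], [0, 0, -0.2], 0.13],
    [[0, 0, 0], [0, 0, -0.4], 0.13],
    [[0, 0, 0], [0, 0, -0.6], 0.13],
    [[0, 0, 0], [0, 0, -0.7], 0.13]
  ]
}}

```text
time: 34.42
eef_pos: [0.4304, 0.284, 0.2049]
eef_rot: [0.209, 3.131, 0.004]
ft_force: [0.9, 0.1, -0.6]
opening: 0.0483
grip_force: 0.0
```

{"api": "move_arm", "payload": {
  "targets": [
    [[0, 0, 0], [0.1, -0.2, 0], 0.13],
    [[0, 0, 0], [0.2, -0.4, 0], 0.13],
    [[0, 0, 0], [0.2, -0.6, 0], 0.13],
    [[0, 0, 0], [0.2, -0.8, 0], 0.13],
    [[0, 0, 0], [0.2, -0.8, 0], 0.13],
    [[0, 0, 0], [0.2, -0.8, 0], 0.13]
  ]
}}

```text
time: 35.17
eef_pos: [0.354, 0.0921, 0.2019]
eef_rot: [0.21, 3.133, 0.001]
ft_force: [0.2, 0.9, 0.5]
opening: 0.0481
grip_force: 0.0
```

```bash
python3 - <<'E'
from plan import *
from h import *
now();snap('scene','s7');b=np.load('pics/s7.npz')['p'][90:320,170:510,::-1]
cv2.imwrite('pics/s7c.png',cv2.resize(b,None,fx=2.3,fy=2.3))
E
```

```text
t 35.17 [354.   92.1 201.9] yaw 172.32 tilt 0.08 open 0.0481 grip 0.0 F [0.2 0.9 0.5] q [ 0.25 -0.01 -0.44  1.14  0.    0.39]
```

View pics/s7c.png

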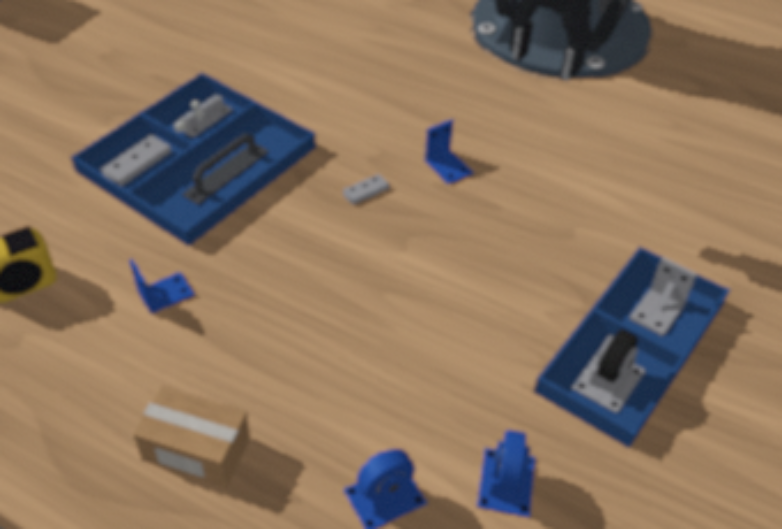

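All five fittings lie flat in their compartments: hinge (137,160), bolt (203,115), handle (228,168), castor (612,372), brace (667,297). Everything else is untouched and the arm is clear, so I'm handing in.

```bash
python3 -c "
from workcell import ctrl
print(ctrl.finish_job())"
```

```text
the job is handed in; nothing more can be done
None
```

Both kits are made up and the job is handed in at about 35 s: handle, large hinge and barrel bolt in the door tray, castor and corner brace in the trolley tray, everything else left where it was.

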